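# File the reagent bottles in the bench rack and bar it

## Robot

A 7-joint arm with a two-finger parallel gripper is mounted at the origin on the work surface. World frame = base frame: x ahead of the robot, y to its left, z up, the work surface at z = 0. Lengths are in m, angles in rad, forces in N, time in s.
With the tool pointing down it reaches from about 0.425 to 0.875 m from the base axis. Payload 4.7 kg.
Tool frame: the origin (TCP) lies at the very end of the fingers, on their centre line; the grasp point (between the pads) lies 19 mm behind it; z points along the fingers, y is the line along which they close (so a half turn about z gives the same grasp; the last joint's range is limited). The gripper opens to 87 mm and grips with 3 to 60 N. Pads are 19 mm wide; open, the fingers measure 117 mm over their backs; the gripper's body (75 mm by 190 mm) begins 51 mm behind the grasp point.
Start: joints at [1.174, 0.321, -0.07, 1.45, 0.023, 1.371, -0.057], TCP at [0.26, -0.596, 0.223] pointing down, gripper open.
Joint ranges: [-2.86, 2.86], [-0.3, 2.09], [-1.38, 1.24], [0.06, 2.45], [-1.56, 4.7], [0.09, 2.05], [-2.69, 2.69]. Speed limits (rad/s): [2.57, 2.57, 3.14, 3.14, 3.14, 3.14, 3.14].

## Interface

Orientations are given as a rotation vector (axis times angle).
In Python, from bench import ctrl, get_image, job gives the robot as it stands.
- The arm moves only by the shell command python3 -m crank 'ROWS' [FORCE]. ROWS is JSON, a list that holds one entry, the list of rows, each a list of 5 numbers: the shift along the tool's x, y, z in mm, then the turn about the tool's z in rad, then the closure, from -1 (fully open) to 1 (shut), so that 0 is half open. A call has 1 to 10 rows; each row shifts and turns the commanded pose from where the row before left it, along the tool's axes as they then stand; what a row does not reach is not made up. A row lasts 1/12 s, in which the tool goes at most 41.7 mm and 7.16 degrees, less where a joint would pass 70% of its speed; a pose out of reach is approached as far as the arm can. A call with a gripper value outside its range is refused whole. The fingers move at their own pace and stop on an object; FORCE is the grip in N (left out, the last holds). Time passes only in rows, so rows that do not move let the fingers close. It gives the time, the measured TCP pose, the force, the opening and the grip force at its end, in the units of the state.
- ctrl.get_state(): the state, without advancing time (a new reading comes with each control period).
- get_image(name): name is "scene" or "top" or "wrist"; returns a dict with "pixels" (400x640x3 uint8, red, green, blue), "fx", "fy", "cx", "cy" (pixels), "T" (4x4, takes a point from camera to world coordinates); the wrist camera has in their place "T_tool_cam" (4x4, takes a point from camera to tool coordinates, whose origin is the TCP and whose axes are the flange's). Camera axes: x right, y down, z forward; pixel columns grow to the right and rows downward; lengths in m; the calibration is good to about 2 mm. A picture is of the moment at which its call begins: read the wrist's pose just before it. There is no depth.
- job.close_job(): hands the job in; it is judged then, once.
The state is a dict: "time": time; "joint_positions": joint angles; "qd": joint speeds; "joint_torque": joint torques, N m; "position": TCP position; "tool_rot": TCP orientation; "ft_force": force on the tool from outside, world axes, zero at the start; "torque": the same for the moment, N m; "grip_width": opening from 0.0 (shut) to 1.0 (fully open); "grip_force": force on a finger pad.
Only numpy, scipy, OpenCV 4.12 (cv2) and the standard library are available. Lean on these libraries where they do the work, as an engineer would, in place of code of your own. Each camera call takes 0.05 s, during which the arm holds its last target. There are 200 camera calls.

## Task

Put the three amber bottles away in the bench rack: slide them one by one through the flared mouth into single file between the guide rods, upright, and close the row up, touching bottle to bottle, until you feel it come up against the rubber-faced backstop, which must stay where it is set. Then turn the latch knob until its pointer meets the red mark, so that the yellow bar lies square across the mouth behind the last bottle. Leave the burner, the beaker and the loose clay disc by the rack alone.

Things in the scene. Friction and masses are not known exactly. Their poses are not given: they have to be found in the camera images.
- bottle_1: amber reagent bottle with white label and white screw cap, 130 mm tall, about 0.22 kg; body 60 mm in diameter and straight up to 84 mm, shoulder to a 24 mm neck at 97 mm, cap 30 mm in diameter from 106 to 130 mm up. Origin: centre of the underside; z up. Which bottle goes where does not matter. Slides on the bench; topples if pushed high.
- bottle_2: same as bottle_1
- bottle_3: same as bottle_1
- rack: fixed steel rack. Origin on the bench, mid-lane, at the throat; its x runs into the lane, y left of it, z up. Lane 66 mm wide between 8 mm rods 20 and 48 mm up, flaring to 116 mm at x -50 mm; floor is the bench. Foot strips and brackets outside the rods. Wire shelf over it at 168 mm from x 85 mm on, on four blue posts at y +-85 mm, so bottles go in only by the mouth.
- lane_end (a point): point on the bench, mid-lane, where the rods end, 305 mm past the throat, fixed to the rack. The grey backstop, a saddle over the rods (62 mm high, rubber face towards the mouth), is set anywhere so that its face (pad_face in the rules) lies 195 to 240 mm past the throat: not measured, feel for it. Friction holds it: it slips at about 18 N. Pushing three bottles along takes 2 to 8 N.
- latch (a joint): swing-bar latch on a post at x 0, y -88 mm of the rack, rad. 0: pointer on the red mark, yellow bar square across the throat (towards +y). Grows anticlockwise seen from above; starts open, 2.3 to 2.75, bar out of the way. Close it clockwise, in two grasps if need be. Range -0.3 to 2.95; stays where left (0.08 N m). Bar 124 mm long from the axis, 14 mm wide, 56 to 66 mm up.
- latch_knob (a point): on the axis of the latch's round black fluted knob (40 mm in diameter, 71 to 99 mm up), 87 mm up, a height to grip at. The knob has a white line on top, a black pointer at its foot over a white disc (64 mm in diameter, 54 mm up) that bears the red mark, and turns with the bar. Frame turns with it.
- burner: gas burner, to be left alone: 80 mm green foot, brass and steel tube 153 mm tall. Origin: centre of the underside.
- beaker: glass beaker, to be left alone: 72 mm in diameter, 90 mm tall. Origin: centre of the underside.
- clay_disc: brown clay disc with a leaf print, to be left alone: 70 mm in diameter, 10 mm thick, lying flat. Origin: centre of the underside.
There are look-alikes about, which are no part of the job. What is shaped like the bottle_3 but purple is not meant. Leave any blue look-alike of the bottle_1 alone.

How it is judged:
On the way, in this order (a step that is already met when the one before it is completed fails the run):
1. one bottle stands upright inside the lane, its centre 30 mm or more past the throat (((x of bottle_1 in the frame of rack between 0.03 and 0.28 m and y of bottle_1 in the frame of rack between -0.012 and 0.012 m and height (world z) of bottle_1 below 0.006 m and angle between bottle_1's own z axis and vertical below 0.1 rad) or (x of bottle_2 in the frame of rack between 0.03 and 0.28 m and y of bottle_2 in the frame of rack between -0.012 and 0.012 m and height (world z) of bottle_2 below 0.006 m and angle between bottle_2's own z axis and vertical below 0.1 rad) or (x of bottle_3 in the frame of rack between 0.03 and 0.28 m and y of bottle_3 in the frame of rack between -0.012 and 0.012 m and height (world z) of bottle_3 below 0.006 m and angle between bottle_3's own z axis and vertical below 0.1 rad))), for 0.2 s.
2. two bottles stand in the lane ((((x of bottle_1 in the frame of rack between 0.03 and 0.28 m and y of bottle_1 in the frame of rack between -0.012 and 0.012 m and height (world z) of bottle_1 below 0.006 m and angle between bottle_1's own z axis and vertical below 0.1 rad) and (x of bottle_2 in the frame of rack between 0.03 and 0.28 m and y of bottle_2 in the frame of rack between -0.012 and 0.012 m and height (world z) of bottle_2 below 0.006 m and angle between bottle_2's own z axis and vertical below 0.1 rad)) or ((x of bottle_1 in the frame of rack between 0.03 and 0.28 m and y of bottle_1 in the frame of rack between -0.012 and 0.012 m and height (world z) of bottle_1 below 0.006 m and angle between bottle_1's own z axis and vertical below 0.1 rad) and (x of bottle_3 in the frame of rack between 0.03 and 0.28 m and y of bottle_3 in the frame of rack between -0.012 and 0.012 m and height (world z) of bottle_3 below 0.006 m and angle between bottle_3's own z axis and vertical below 0.1 rad)) or ((x of bottle_2 in the frame of rack between 0.03 and 0.28 m and y of bottle_2 in the frame of rack between -0.012 and 0.012 m and height (world z) of bottle_2 below 0.006 m and angle between bottle_2's own z axis and vertical below 0.1 rad) and (x of bottle_3 in the frame of rack between 0.03 and 0.28 m and y of bottle_3 in the frame of rack between -0.012 and 0.012 m and height (world z) of bottle_3 below 0.006 m and angle between bottle_3's own z axis and vertical below 0.1 rad)))), for 0.2 s.
3. all three stand in the lane in a closed-up row against the backstop (x of bottle_1 in the frame of rack between 0.03 and 0.28 m and y of bottle_1 in the frame of rack between -0.012 and 0.012 m and height (world z) of each of bottle_1, bottle_2, bottle_3 below 0.006 m and angle between each of bottle_1, bottle_2, bottle_3's own z axis and vertical below 0.1 rad and x of bottle_2 in the frame of rack between 0.03 and 0.28 m and y of bottle_2 in the frame of rack between -0.012 and 0.012 m and x of bottle_3 in the frame of rack between 0.03 and 0.28 m and y of bottle_3 in the frame of rack between -0.012 and 0.012 m and x of each of bottle_1, bottle_2, bottle_3 in the frame of pad_face above -0.156 m), for 0.2 s.
4. the latch pointer is on its red mark (value of joint latch between -0.12 and 0.12 rad), for 0.2 s.
At the end, for the whole second after the job is handed in: All three bottles upright in the lane, at rest, centres over 30 mm past the throat and within 156 mm of the backstop's face (150 is perfect); backstop within 6 mm of its setting; latch within 0.12 rad of its mark; burner, beaker and clay disc within 15 mm of their places (all of step 3 and all of step 4 and linear speed of each of bottle_1, bottle_2, bottle_3 below 0.01 m/s and velocity of joint latch between -0.05 and 0.05 rad/s); the robot touches nothing.
It fails at once if the backstop is shoved more than 6 mm along the rods (distance of pad_face from where it was at the start of the episode above 0.006 m).
It fails at once if a bottle is tipped more than 30 degrees (angle between any of bottle_1, bottle_2, bottle_3's own z axis and vertical above 0.52 rad).
It fails at once if the burner, beaker or clay disc is moved more than 15 mm (distance of any of burner, beaker, clay_disc from where it was at the start of the episode above 0.015 m).
It also fails if it takes over 72 s, if anything falls off the work surface, if the arm or the gripper's body presses on something with over 40 N, if the wrist force passes 120 N, or if a joint passes its speed limit or range.

## Working session

There is one attempt and no reset: what is moved stays moved. The work goes in short steps, Python scripts to look and compute and a shell command to move; the robot and the scene stay as the last step left them, time stands still between calls to the robot, and variables do not carry over. Pictures are saved under pics/ and viewed, at most 10 in all, crops included, and the job is handed in when it is done.

```bash
mkdir -p pics; ls
cat > h.py <<'E'
import numpy as np, cv2
from bench import ctrl,get_image,job
def save(name,fn):
    d=get_image(name); cv2.imwrite(fn,cv2.cvtColor(np.asarray(d["pixels"]),cv2.COLOR_RGB2BGR)); 
    import pickle; pickle.dump(d,open(fn+".pkl","wb")); return d
def px2w(d,u,v,z,T=None):
    T=np.array(d["T"]) if T is None else T
    r=T[:3,:3]@np.array([(u-d["cx"])/d["fx"],(v-d["cy"])/d["fy"],1]); o=T[:3,3]
    return o+r*(z-o[2])/r[2]
def w2px(d,p):
    T=np.array(d["T"]);c=T[:3,:3].T@(np.array(p)-T[:3,3]); return d["fx"]*c[0]/c[2]+d["cx"],d["fy"]*c[1]/c[2]+d["cy"]
E
python3 - <<'E'
from h import *
for n in("top","scene"):
    d=save(n,f"pics/{n}0.png"); print(n,d["fx"],d["cx"],d["cy"],np.round(d["T"],3).tolist())
s=ctrl.get_state();print({k:np.round(v,3).tolist() for k,v in s.items()})
E
```

```text
pics
top 514.468120274492 328.50523356061757 205.29404258777006 [[0.017, -0.998, 0.068, 0.479], [-1.0, -0.017, -0.001, -0.019], [0.002, -0.068, -0.998, 1.237], [0.0, 0.0, 0.0, 1.0]]
scene 415.03511600437395 325.61008927477553 208.33019655074375 [[-0.397, 0.514, -0.761, 1.409], [0.918, 0.24, -0.317, 0.35], [0.02, -0.824, -0.567, 0.731], [0.0, 0.0, 0.0, 1.0]]
{'time': 0.1, 'joint_positions': [1.174, 0.322, -0.07, 1.452, 0.023, 1.371, -0.057], 'qd': [0.001, -0.002, 0.0, -0.002, 0.001, 0.001, 0.001], 'joint_torque': [-0.0, -49.257, -0.406, -31.34, -0.064, 0.039, 0.0], 'position': [0.259, -0.595, 0.222], 'tool_rot': [-3.074, -0.64, 0.001], 'ft_force': [-0.138, -0.076, 0.515], 'torque': [-0.058, 0.018, -0.012], 'grip_force': 0.0, 'grip_width': 1.001}
```

View pics/top0.png

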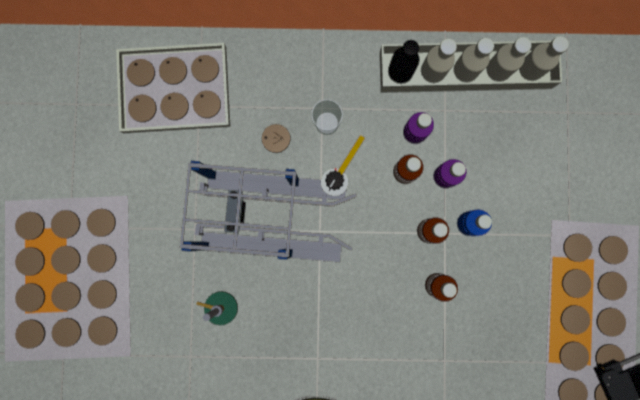

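View pics/scene0.png

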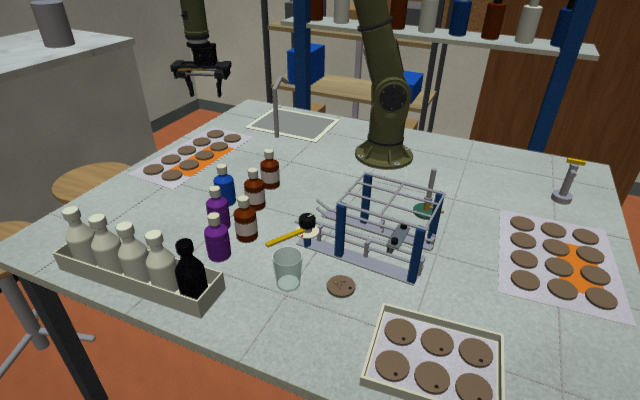

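Run:
```python
import cv2
a=cv2.imread("pics/top0.png")[105:310,175:495]
cv2.imwrite("pics/top0c.png",cv2.resize(a,None,fx=2.5,fy=2.5,interpolation=cv2.INTER_CUBIC))
```

```text
(no output)
```

View pics/top0c.png

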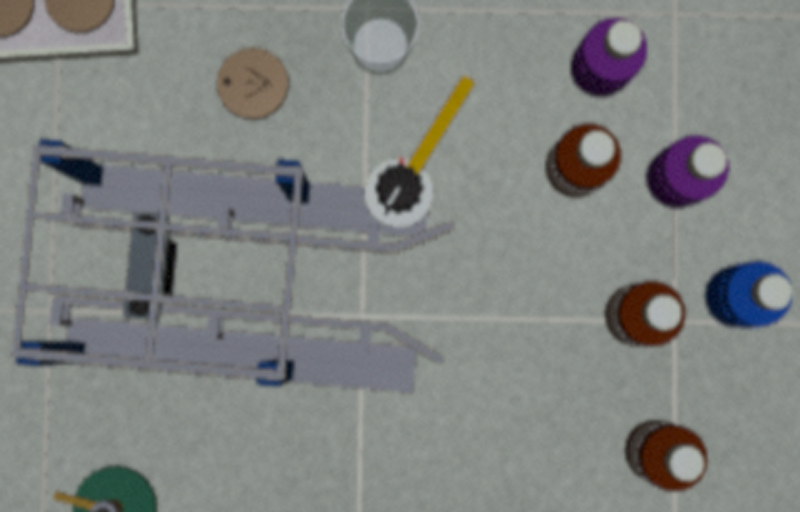

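```bash
cat > m.py <<'E'
from h import *
import pickle
from scipy.spatial.transform import Rotation as R
d=pickle.load(open("pics/top0.png.pkl","rb"))
f=lambda X,Y,z:px2w(d,175+X/2.5,105+Y/2.5,z)
E
python3 - <<'E'
from m import *
for n,X,Y,z in [("capA",598,148,.13),("capB",662,312,.13),("capC",686,463,.13),("knob",400,188,.099),("disc",399,193,.054),
 ("thr up",385,249,.048),("thr lo",385,326,.048),("up rod far",45,215,.048),("lo rod far",35,288,.048),("flare up",450,227,.048),("flare lo",438,358,.048),
 ("post",50,147,.168),("post",290,168,.168),("post",25,355,.168),("post",275,372,.168),("bar",467,81,.066),("mark",402,161,.054),("padfoot",172,265,.062),("clay",253,83,.01),("beaker",380,20,.09)]:
    print(n,np.round(f(X,Y,z),4))
s=ctrl.get_state();print(R.from_rotvec(s["tool_rot"]).as_matrix().round(3))
E
```

```text
capA [ 0.6465 -0.2043  0.13  ]
capB [ 0.5053 -0.2602  0.13  ]
capC [ 0.3769 -0.281   0.13  ]
knob [ 0.6123 -0.0335  0.099 ]
disc [ 0.6129 -0.0332  0.054 ]
thr up [ 0.5612 -0.0212  0.048 ]
thr lo [ 0.49   -0.0224  0.048 ]
up rod far [0.5874 0.2948 0.048 ]
lo rod far [0.5195 0.3016 0.048 ]
flare up [ 0.5827 -0.0811  0.048 ]
flare lo [ 0.4614 -0.0717  0.048 ]
post [0.6337 0.2609 0.168 ]
post [0.6194 0.0597 0.168 ]
post [0.4598 0.2756 0.168 ]
post [0.4493 0.0684 0.168 ]
bar [ 0.7163 -0.094   0.066 ]
mark [ 0.6428 -0.0355  0.054 ]
padfoot [0.5422 0.1734 0.062 ]
clay [0.7221 0.1088 0.01  ]
beaker [ 0.7659 -0.013   0.09  ]
[[ 0.917  0.399 -0.001]
 [ 0.399 -0.917  0.002]
 [-0.    -0.002 -1.   ]]
```

```bash
python3 -m crank '[[[0,0,0,-0.12,-0.5],[0,0,0,-0.12,-0.5],[0,0,0,-0.12,-0.5],[0,0,0,-0.12,-0.5],[0,0,0,-0.12,-0.5],[0,0,0,-0.12,-0.5],[0,0,0,-0.12,-0.5],[0,0,0,-0.12,-0.5],[0,0,0,-0.126,-0.5],[0,0,0,0,-0.5]]]' 20
cat >> m.py <<'E'
def shift(p):
    s=ctrl.get_state();M=R.from_rotvec(s["tool_rot"]).as_matrix()
    print("pos",np.round(s["position"],4),"xang",np.arctan2(M[1,0],M[0,0]).round(4),"shift mm",np.round(1000*M.T@(np.array(p)-s["position"]),1), "f",np.round(s["ft_force"],2),"j",np.round(s["joint_positions"],2),"t",s["time"])
E
python3 -c "
from m import *
shift([.6465,-.2043,.2]);shift([.5053,-.2602,.2]);shift([.3769,-.281,.2])"
```

```text
time: 0.93
position: [0.2593, -0.5957, 0.222]
tool_rot: [-2.299, -2.139, -0.001]
ft_force: [-0.2, 0.6, 0.1]
grip_width: 0.751
grip_force: 0.0
pos [ 0.2593 -0.5957  0.222 ] xang 1.4988 shift mm [418.2 358.   22.2] f [-0.21  0.6   0.08] j [ 1.29  0.33 -0.21  1.45  0.07  1.37  1.  ] t 0.9333
pos [ 0.2593 -0.5957  0.222 ] xang 1.4988 shift mm [352.3 221.2  22.2] f [-0.21  0.6   0.08] j [ 1.29  0.33 -0.21  1.45  0.07  1.37  1.  ] t 0.9333
pos [ 0.2593 -0.5957  0.222 ] xang 1.4988 shift mm [322.3  94.7  22.2] f [-0.21  0.6   0.08] j [ 1.29  0.33 -0.21  1.45  0.07  1.37  1.  ] t 0.9333
```

Could be mistaken: amber A (414,164), B (440,230), C (449,290) are the targets. Purple (424,121) and (458,169), and blue (484,222), are look-alikes to leave. The crop above shows all three chosen ones are amber with white caps. The latch is open at about 2.5 rad, and the mouth faces right, towards -y. I start with C.

```bash
python3 -m crank '[[[40,12,0,0,-0.5],[40,12,0,0,-0.5],[40,12,0,0,-0.5],[40,12,0,0,-0.5],[40,12,0,0,-0.5],[40,12,0,0,-0.5],[40,12,0,0,-0.5],[41,11,0,0,-0.5],[0,0,0,0,-0.5],[0,0,0,0,-0.5]]]'
python3 - <<'E'
from m import *
shift([.3769,-.281,.105])
w=save("wrist","pics/w1.png");print(np.round(w["T_tool_cam"],3).tolist(),w["fx"],w["cx"],w["cy"])
E
```

```text
time: 1.77
position: [0.3789, -0.282, 0.2229]
tool_rot: [2.3, 2.139, -0.001]
ft_force: [0.6, -1.6, 0.1]
grip_width: 0.749
grip_force: 0.0
pos [ 0.3789 -0.282   0.2229] xang 1.4981 shift mm [  1.   -2.1 117.9] f [ 0.57 -1.63  0.13] j [ 1.04 -0.05 -0.44  1.86 -0.02  1.32  0.53] t 1.7667
[[-0.0, -0.961, -0.277, 0.075], [1.0, -0.0, 0.0, 0.0], [-0.0, -0.277, 0.961, -0.162], [0.0, 0.0, 0.0, 1.0]] 351.9571062177091 316.6618845503854 195.69049526482468
```

View pics/w1.png

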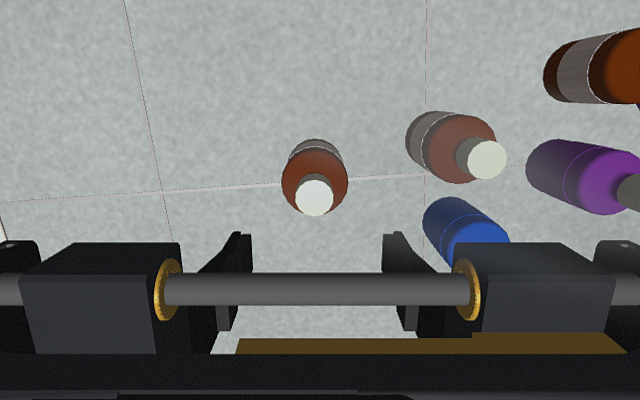

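```bash
cat >> m.py <<'E'
def wT(w):
    s=ctrl.get_state();T=np.eye(4);T[:3,:3]=R.from_rotvec(s["tool_rot"]).as_matrix();T[:3,3]=s["position"]
    return T@np.array(w["T_tool_cam"])
E
python3 - <<'E'
from m import *
w=pickle.load(open("pics/w1.png.pkl","rb"));T=wT(w)
print(px2w(w,314,197,.13,T),px2w(w,487,159,.13,T))
shift(px2w(w,314,197,.13,T))
E
```

```text
[ 0.37625347 -0.28359595  0.13      ] [ 0.50442134 -0.26435319  0.13      ]
pos [ 0.3779 -0.284   0.2227] xang 1.4951 shift mm [ 0.4 -1.6 92.7] f [-0.44  0.14  0.53] j [ 1.04 -0.04 -0.44  1.86 -0.02  1.32  0.53] t 1.8167
```

```bash
python3 -m crank '[[[0,-2,30,0,-0.5],[0,0,35,0,-0.5],[0,0,35,0,-0.5],[0,0,21,0,-0.5],[0,0,0,0,0.6],[0,0,0,0,0.6],[0,0,0,0,0.6],[0,0,0,0,0.6],[0,0,0,0,0.6]]]' 30
python3 -c "
from m import *
shift([.5247,-.0273,.115])"
```

```text
time: 2.57
position: [0.3768, -0.2854, 0.1034]
tool_rot: [2.302, 2.133, 0.0]
ft_force: [-0.1, 0.2, -0.6]
grip_width: 0.457
grip_force: 0.0
pos [ 0.3768 -0.2854  0.1034] xang 1.4949 shift mm [268.5 127.9 -11.9] f [-0.06  0.19 -0.58] j [ 1.03  0.06 -0.45  2.01  0.03  1.07  0.49] t 2.5667
```

```bash
python3 -m crank '[[[0,0,0,0,0.6],[0,0,0,0,0.6],[0,0,-15,0,0.6],[30,0,0,0,0.6],[35,0,0,0,0.6],[35,0,0,0,0.6],[35,0,0,0,0.6],[20,20,0,0,0.6],[0,35,0,0,0.6],[0,35,0,0,0.6]]]' 30
python3 -m crank '[[[0,30,0,0,0.6],[0,8,0,0,0.6],[0,0,0,0,0.6],[0,0,0,0,0.6]]]'
python3 - <<'E'
from m import *
shift([.5247,-.0273,.115])
w=save("wrist","pics/w2.png")
E
```

```text
time: 3.4
position: [0.4778, -0.1351, 0.1169]
tool_rot: [2.299, 2.138, -0.002]
ft_force: [0.6, -1.1, -0.4]
grip_width: 0.335
grip_force: 30.0
time: 3.73
position: [0.514, -0.1388, 0.1158]
tool_rot: [-2.301, -2.135, 0.002]
ft_force: [0.6, -0.2, -2.3]
grip_width: 0.339
grip_force: 30.0
pos [ 0.514  -0.1388  0.1158] xang 1.4962 shift mm [112.    2.3   0.9] f [ 0.56 -0.19 -2.28] j [ 0.81  0.21 -0.65  1.85  0.14  1.13  0.03] t 3.7333
```

View pics/w2.png

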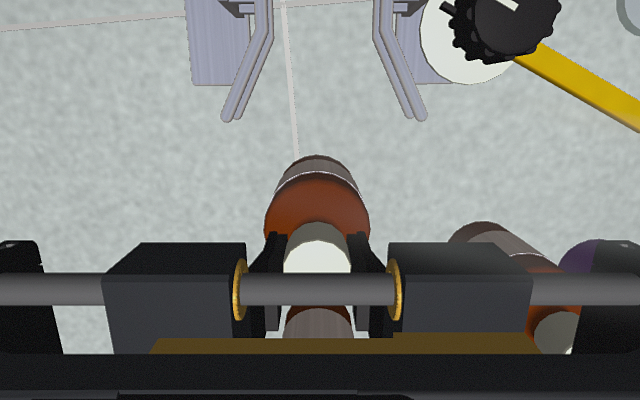

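Run:
```python
from m import *
w=pickle.load(open("pics/w2.png.pkl","rb"));T=wT(w)
P=lambda u,v,z=.044:px2w(w,u,v,z,T)
tl,tr,bl,br=P(227,116),P(421,116),P(269,38),P(379,38)
print(np.round([tl,tr,bl,br],4),np.hypot(*(tl-tr)[:2]),np.hypot(*(bl-br)[:2]))
c1,c2=(tl+tr)/2,(bl+br)/2;print(c1,c2,"xdir angle",np.arctan2(*(c2-c1)[[1,0]]),"perp",np.arctan2(*(br-bl)[:2][::-1]),np.arctan2(*(tr-tl)[:2][::-1]))
print("bottle",P(318,258,.13+.015))
```

```text
[[ 0.4603 -0.0737  0.044 ]
 [ 0.5856 -0.0831  0.044 ]
 [ 0.4927 -0.0294  0.044 ]
 [ 0.5598 -0.0344  0.044 ]] 0.12572430009529184 0.06726090926441669
[ 0.52295916 -0.07838949  0.044     ] [ 0.5262153  -0.03190734  0.044     ] xdir angle 1.500859145707921 perp -0.07543891463532346 -0.07499163795053099
bottle [ 0.51516999 -0.12939599  0.145     ]
```

```bash
python3 -m crank '[[[0,3.5,0,0,0.6],[25,0,0,0,0.6],[25,0,6,0,0.6],[20,0,6,0,0.6],[15,0,0,0,0.6],[15,0,0,0,0.6],[10,0,0,0,0.6],[0,0,0,0,0.6]]]' 30
python3 -m crank '[[[8,0,0,0,0.6],[8,0,0,0,0.6],[0,0,0,0,0.6]]]'
python3 -m crank '[[[8,0,0,0,0.6],[8,0,0,0,0.6],[8,0,0,0,0.6],[0,0,0,0,0.6]]]'
python3 - <<'E'
from m import *
shift([.5255,-.0268,.1034])
E
```

```text
time: 4.45
position: [0.5265, -0.0272, 0.1049]
tool_rot: [2.3, 2.14, 0.001]
ft_force: [0.2, -0.2, -2.8]
grip_width: 0.335
grip_force: 30.0
time: 4.7
position: [0.5281, -0.0124, 0.1047]
tool_rot: [-2.302, -2.137, -0.001]
ft_force: [-0.4, 0.8, -2.5]
grip_width: 0.336
grip_force: 30.0
time: 5.03
position: [0.5299, 0.0129, 0.1047]
tool_rot: [-2.3, -2.139, -0.002]
ft_force: [0.5, -0.4, -2.7]
grip_width: 0.335
grip_force: 30.0
pos [0.5299 0.0129 0.1047] xang 1.4986 shift mm [-39.9  -1.5   1.2] f [ 0.51 -0.35 -2.69] j [ 0.6   0.23 -0.75  1.87  0.17  1.11 -0.28] t 5.0333
```

```bash
python3 -m crank '[[[0,0,1.2,0,0.6],[0,0,0,0,0.6],[0,0,0,0,-0.3],[0,0,0,0,-0.3],[0,0,0,0,-0.3],[0,0,0,0,-0.3],[0,0,-20,0,-0.4],[0,0,-35,0,-0.4],[-35,0,-35,0,-0.4],[-40,0,0,0,-0.4]]]' 30
python3 - <<'E'
from m import *
w=save("wrist","pics/w3.png")
shift([.5044,-.264,.102])
E
```

```text
time: 5.87
position: [0.529, -0.0553, 0.1946]
tool_rot: [2.288, 2.141, 0.013]
ft_force: [2.0, -0.2, 0.0]
grip_width: 0.695
grip_force: 0.0
pos [ 0.5263 -0.0694  0.1914] xang 1.4892 shift mm [-195.1   -6.6   90.8] f [-0.39 -8.31 -0.98] j [ 0.73  0.13 -0.7   1.77  0.1   1.26 -0.08] t 5.9167
```

View pics/w3.png

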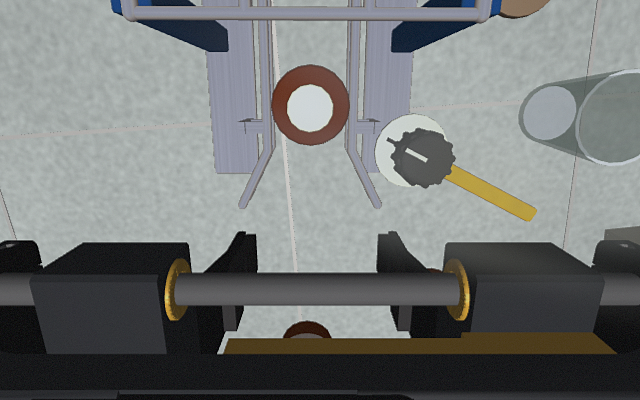

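Picture: bottle C stands in the lane with its cap at (311,108), clear of both rods. The bar is open and the beaker is untouched. Next is bottle B.

```bash
python3 -m crank '[[[-35,-1.5,0,0,-0.4],[-40,-2,0,0,-0.4],[-40,-2,0,0,-0.4],[-40,-1,0,0,-0.4],[-32,0,0,0,-0.4],[0,0,0,0,-0.4],[0,0,0,0,-0.4]]]' 30
python3 - <<'E'
from m import *
shift([.5048,-.263,.102])
E
```

```text
time: 6.5
position: [0.5031, -0.2477, 0.1872]
tool_rot: [-2.308, -2.13, 0.0]
ft_force: [-0.0, 0.7, 0.3]
grip_width: 0.701
grip_force: 0.0
pos [ 0.5031 -0.2477  0.1872] xang 1.4903 shift mm [-15.1   3.   85.2] f [-0.01  0.73  0.27] j [ 0.92  0.19 -0.57  1.71  0.11  1.27  0.24] t 6.5
```

```bash
python3 -m crank '[[[-15,3,0,-0.005,-0.4],[0,0,30,0,-0.4],[0,0,35,0,-0.4],[0,0,19,0,-0.4],[0,0,0,0,0.6],[0,0,0,0,0.6],[0,0,0,0,0.6],[0,0,0,0,0.6],[0,0,0,0,0.6],[0,0,0,0,0.6]]]' 30
python3 - <<'E'
from m import *
shift([.5255,-.0268,.102])
E
```

```text
time: 7.33
position: [0.5067, -0.2607, 0.1053]
tool_rot: [2.296, 2.141, 0.0]
ft_force: [-2.2, 0.4, 6.0]
grip_width: 0.337
grip_force: 30.1
pos [ 0.5067 -0.2607  0.1053] xang 1.501 shift mm [234.6   2.4   2.9] f [-2.22  0.44  5.96] j [ 0.91  0.28 -0.55  1.78  0.17  1.12  0.23] t 7.3333
```

```bash
python3 -m crank '[[[0,0,-4,0,0.6],[25,0,0,0,0.6],[35,1,0,0,0.6],[35,1,0,0,0.6],[35,1,0,0,0.6],[35,0.5,0,0,0.6],[25,0,0,0,0.6],[10,0,3,0,0.6],[0,0,0,0,0.6]]]' 30
python3 - <<'E'
from m import *
shift([.527,-.0268,.105])
E
```

```text
time: 8.08
position: [0.5241, -0.0573, 0.1056]
tool_rot: [-2.292, -2.148, -0.003]
ft_force: [-1.1, 3.4, 7.9]
grip_width: 0.337
grip_force: 30.0
pos [ 0.5241 -0.0573  0.1056] xang 1.5061 shift mm [30.7  1.   0.7] f [-1.09  3.44  7.86] j [ 0.68  0.21 -0.69  1.88  0.15  1.1  -0.12] t 8.0833
```

```bash
python3 -m crank '[[[0,0,-1.5,0,0.6],[5,0.5,0,0.01,0.6],[5,0.5,0,0,0.6],[0,0,0,0,0.6]]]' 30
python3 -m crank '[[[8,0,0,0,0.6],[8,0,0,0,0.6],[0,0,0,0,0.6]]]'
python3 -m crank '[[[8,0,0,0,0.6],[8,0,0,0,0.6],[0,0,0,0,0.6]]]'
python3 - <<'E'
from m import *
shift([.527,-.0268,.105])
E
```

```text
time: 8.42
position: [0.5251, -0.0514, 0.106]
tool_rot: [-2.309, -2.129, -0.0]
ft_force: [-0.4, 0.7, -1.9]
grip_width: 0.339
grip_force: 30.0
time: 8.67
position: [0.5265, -0.0333, 0.1062]
tool_rot: [-2.306, -2.132, -0.001]
ft_force: [-0.2, -0.3, -2.3]
grip_width: 0.338
grip_force: 30.0
time: 8.92
position: [0.5278, -0.0164, 0.1063]
tool_rot: [-2.305, -2.133, -0.002]
ft_force: [0.8, -0.0, -2.4]
grip_width: 0.338
grip_force: 30.0
pos [ 0.5278 -0.0164  0.1063] xang 1.4934 shift mm [-10.4   0.    1.3] f [ 0.76 -0.01 -2.43] j [ 0.62  0.22 -0.71  1.87  0.16  1.11 -0.22] t 8.9167
```

```bash
python3 -m crank '[[[8,0,0,0,0.6],[8,0,0,0,0.6],[8,0,0,0,0.6]]]'
python3 -m crank '[[[7,0,0,0,0.6],[5,0,0,0,0.6],[0,0,0,0,0.6]]]'
python3 - <<'E'
from m import *
shift([.527,-.0268,.105])
E
```

```text
time: 9.17
position: [0.5296, 0.0055, 0.1062]
tool_rot: [-2.308, -2.13, 0.0]
ft_force: [0.4, -1.8, -2.5]
grip_width: 0.337
grip_force: 30.0
time: 9.42
position: [0.5307, 0.0187, 0.1063]
tool_rot: [-2.306, -2.133, -0.001]
ft_force: [0.3, 0.3, -2.8]
grip_width: 0.332
grip_force: 30.0
pos [0.5307 0.0187 0.1063] xang 1.4931 shift mm [-45.6  -0.1   1.3] f [ 0.32  0.33 -2.84] j [ 0.57  0.23 -0.73  1.87  0.17  1.11 -0.3 ] t 9.4167
```

```bash
python3 -m crank '[[[0,0,1.2,0,0.6],[0,0,0,0,-0.3],[0,0,0,0,-0.4],[0,0,0,0,-0.4],[0,0,0,0,-0.4],[0,0,-20,0,-0.4],[0,0,-35,0,-0.4],[-35,0,-30,0,-0.4],[-40,0,0,0,-0.4],[-38,16,0,0,-0.4]]]' 30
python3 -m crank '[[[-38,16,0,0,-0.4],[-38,16,0,0,-0.4],[-15,25,0,0,-0.4],[0,30,0,0,-0.4],[0,0,0,0,-0.4],[0,0,0,0,-0.4]]]' 30
python3 - <<'E'
from m import *
shift([.6465,-.2043,.105])
w=save("wrist","pics/w4.png")
E
```

```text
time: 10.25
position: [0.5377, -0.0947, 0.1901]
tool_rot: [2.303, 2.13, 0.0]
ft_force: [1.0, 0.2, 0.2]
grip_width: 0.697
grip_force: 0.0
time: 10.75
position: [0.6179, -0.1913, 0.186]
tool_rot: [-2.307, -2.129, -0.001]
ft_force: [0.3, -0.2, -0.3]
grip_width: 0.696
grip_force: 0.0
pos [ 0.6179 -0.1913  0.186 ] xang 1.4909 shift mm [-10.9  29.7  81. ] f [ 0.3  -0.2  -0.34] j [ 0.72  0.39 -0.59  1.49  0.22  1.33  0.03] t 10.75
```

View pics/w4.png

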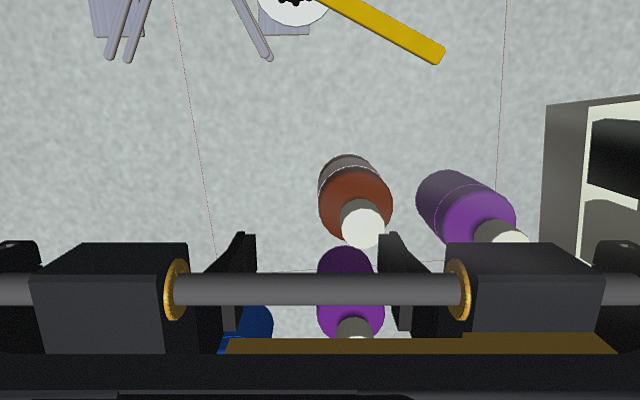

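Run:
```python
from m import *
w=pickle.load(open("pics/w4.png.pkl","rb"));T=wT(w)
for u,v in((363,227),(506,246),(354,345)):
    p=px2w(w,u,v,.13,T);print(p);p[2]=.105;shift(p)
```

```text
[ 0.64725285 -0.20289053  0.13      ]
pos [ 0.6172 -0.1908  0.1866] xang 1.4916 shift mm [-9.8 31.1 81.5] f [0.26 0.22 0.6 ] j [ 0.72  0.39 -0.59  1.49  0.22  1.33  0.03] t 10.8
[ 0.74249523 -0.22409963  0.13      ]
pos [ 0.6172 -0.1908  0.1866] xang 1.4916 shift mm [-23.4 127.7  81.4] f [0.26 0.22 0.6 ] j [ 0.72  0.39 -0.59  1.49  0.22  1.33  0.03] t 10.8
[ 0.63668494 -0.29482764  0.13      ]
pos [ 0.6172 -0.1908  0.1866] xang 1.4916 shift mm [-102.2   27.8   81.4] f [0.26 0.22 0.6 ] j [ 0.72  0.39 -0.59  1.49  0.22  1.33  0.03] t 10.8
```

```bash
python3 -m crank '[[[-10,30,0,-0.004,-0.4],[0,0,0,0,-0.4],[0,0,30,0,-0.4],[0,0,30,0,-0.4],[0,0,20,0,-0.4],[0,0,0,0,0.6],[0,0,0,0,0.6],[0,0,0,0,0.6],[0,0,0,0,0.6],[0,0,0,0,0.6]]]' 30
python3 -m crank '[[[0,0,0,0,0.6],[0,0,-4,0,0.6],[0,0,0,0,0.6]]]'
python3 - <<'E'
from m import *
shift([.527,-.0268,.106])
E
```

```text
time: 11.63
position: [0.6475, -0.2042, 0.1096]
tool_rot: [2.302, 2.133, 0.002]
ft_force: [0.4, 0.8, 0.4]
grip_width: 0.405
grip_force: 0.0
time: 11.88
position: [0.6467, -0.2041, 0.1122]
tool_rot: [2.304, 2.135, 0.001]
ft_force: [-0.6, 0.0, -0.8]
grip_width: 0.339
grip_force: 30.0
pos [ 0.6467 -0.2041  0.1122] xang 1.4948 shift mm [ 167.7 -132.8    6. ] f [-0.61  0.02 -0.75] j [ 0.68  0.51 -0.57  1.49  0.28  1.22  0.  ] t 11.8833
```

```bash
python3 -m crank '[[[0,0,-4,0,0.6],[0,-25,0,0,0.6],[0,-35,0,0,0.6],[0,-35,0,0,0.6],[20,-30,0,0,0.6],[35,-8,0,0,0.6],[35,0,0,0,0.6],[30,0,0,0,0.6],[0,0,0,0,0.6]]]' 30
python3 - <<'E'
from m import *
shift([.527,-.0268,.110])
E
```

```text
time: 12.63
position: [0.5232, -0.0659, 0.1161]
tool_rot: [-2.293, -2.145, -0.005]
ft_force: [-0.3, 0.8, -1.6]
grip_width: 0.336
grip_force: 30.0
pos [ 0.5232 -0.0659  0.1161] xang 1.5043 shift mm [39.2  1.2  6.2] f [-0.29  0.8  -1.59] j [ 0.71  0.2  -0.69  1.87  0.14  1.12 -0.1 ] t 12.6333
```

```bash
python3 -m crank '[[[5,0,3,0.005,0.6],[5,0.5,2,0,0.6],[8,0.5,0,0,0.6],[0,0,0,0,0.6]]]' 30
python3 -m crank '[[[8,0,0,0,0.6],[8,0,0,0,0.6],[4,0,0,0,0.6],[0,0,0,0,0.6]]]'
python3 - <<'E'
from m import *
shift([.527,-.0268,.110])
E
```

```text
time: 12.97
position: [0.5254, -0.055, 0.1099]
tool_rot: [-2.308, -2.129, -0.001]
ft_force: [-0.7, 0.1, -2.4]
grip_width: 0.336
grip_force: 30.0
time: 13.3
position: [0.527, -0.0358, 0.1103]
tool_rot: [2.308, 2.131, -0.0]
ft_force: [-0.7, -2.1, -3.0]
grip_width: 0.335
grip_force: 30.0
pos [ 0.527  -0.0358  0.1103] xang 1.4909 shift mm [ 9.  -0.7  0.3] f [-0.66 -2.11 -2.96] j [ 0.66  0.21 -0.71  1.87  0.15  1.11 -0.19] t 13.3
```

```bash
python3 -m crank '[[[6,0,0,-0.003,0.6],[6,0,0,0,0.6],[6,0,0,0,0.6],[6,0,0,0,0.6]]]' 30
python3 -m crank '[[[5,0,0,0,0.6],[5,0,0,0,0.6],[5,0,0,0,0.6]]]'
python3 -c "
from m import *
shift([.527,-.0268,.110])"
```

```text
time: 13.63
position: [0.5288, -0.0123, 0.1102]
tool_rot: [2.307, 2.133, -0.001]
ft_force: [-0.1, -3.6, -0.8]
grip_width: 0.333
grip_force: 30.0
time: 13.88
position: [0.5299, 0.0029, 0.1102]
tool_rot: [2.306, 2.133, -0.0]
ft_force: [0.2, -3.5, -0.9]
grip_width: 0.336
grip_force: 30.0
pos [0.5299 0.0029 0.1102] xang 1.493 shift mm [-29.9  -0.6   0.2] f [ 0.19 -3.54 -0.9 ] j [ 0.61  0.22 -0.73  1.86  0.16  1.12 -0.26] t 13.8833
```

```bash
python3 -m crank '[[[3,0,0,0,0.6],[3,0,0,0,0.6],[3,0,0,0,0.6]]]' 30
python3 -m crank '[[[2,0,0,0,0.6],[2,0,0,0,0.6]]]'
python3 -m crank '[[[2,0,0,0,0.6],[2,0,0,0,0.6]]]'
python3 -c "
from m import *
shift([.527,-.0268,.110])"
```

```text
time: 14.13
position: [0.5306, 0.0115, 0.1102]
tool_rot: [2.306, 2.133, -0.001]
ft_force: [0.7, -3.4, -1.0]
grip_width: 0.339
grip_force: 30.0
time: 14.3
position: [0.531, 0.0155, 0.1102]
tool_rot: [2.307, 2.133, -0.0]
ft_force: [-0.6, -3.7, -1.1]
grip_width: 0.337
grip_force: 30.0
time: 14.47
position: [0.5313, 0.0194, 0.1102]
tool_rot: [2.307, 2.133, -0.0]
ft_force: [-0.0, -3.1, -0.1]
grip_width: 0.337
grip_force: 30.0
pos [0.5313 0.0194 0.1102] xang 1.4925 shift mm [-46.4  -0.7   0.2] f [-0.01 -3.07 -0.11] j [ 0.58  0.23 -0.74  1.86  0.17  1.12 -0.3 ] t 14.4667
```

```bash
for i in 1 2 3; do python3 -m crank '[[[1,0,0,0,0.6],[1,0,0,0,0.6]]]' 30 | egrep 'pos|ft'; done
```

```text
position: [0.5315, 0.0215, 0.1102]
ft_force: [0.5, -2.5, -1.7]
position: [0.5316, 0.0233, 0.1102]
ft_force: [-0.5, -3.8, -2.1]
position: [0.5318, 0.0254, 0.1102]
ft_force: [-0.5, -3.3, -1.2]
```

```bash
for i in 1 2 3 4; do python3 -m crank '[[[1,0,0,0,0.6],[1,0,0,0,0.6]]]' 30 | egrep 'pos|ft'; done
```

```text
position: [0.5319, 0.0275, 0.1102]
ft_force: [1.3, -3.0, -1.5]
position: [0.5321, 0.0294, 0.1102]
ft_force: [-0.3, -3.8, -0.8]
position: [0.5323, 0.0301, 0.1103]
ft_force: [0.5, -8.0, 0.2]
position: [0.5327, 0.0305, 0.1106]
ft_force: [-0.4, -9.8, 2.0]
```

```bash
python3 -m crank '[[[-1,0,0,0,0.6],[0,0,0,0,-0.4],[0,0,0,0,-0.4],[0,0,0,0,-0.4],[0,0,0,0,-0.4],[0,0,-20,0,-0.4],[0,0,-35,0,-0.4],[-30,0,-20,0,-0.4],[-30,0,0,0,-0.4],[0,0,0,0,-0.4]]]' 30
python3 - <<'E'
from m import *
shift([.6125,-.0335,.075])
w=save("wrist","pics/w5.png");t=save("top","pics/top1.png")
a=np.vstack([cv2.resize(cv2.imread("pics/w5.png"),(480,300)),cv2.resize(cv2.imread("pics/top1.png")[140:270,170:378],(480,300),interpolation=cv2.INTER_CUBIC)])
cv2.imwrite("pics/c5.png",a)
E
```

```text
time: 16.47
position: [0.5285, -0.0339, 0.1867]
tool_rot: [2.31, 2.122, -0.001]
ft_force: [0.0, -1.2, -0.9]
grip_width: 0.695
grip_force: 0.0
pos [ 0.5285 -0.0339  0.1867] xang 1.4856 shift mm [  8.   83.3 111.9] f [ 0.05 -1.21 -0.88] j [ 0.68  0.14 -0.71  1.78  0.1   1.26 -0.15] t 16.4667
```

View pics/c5.png

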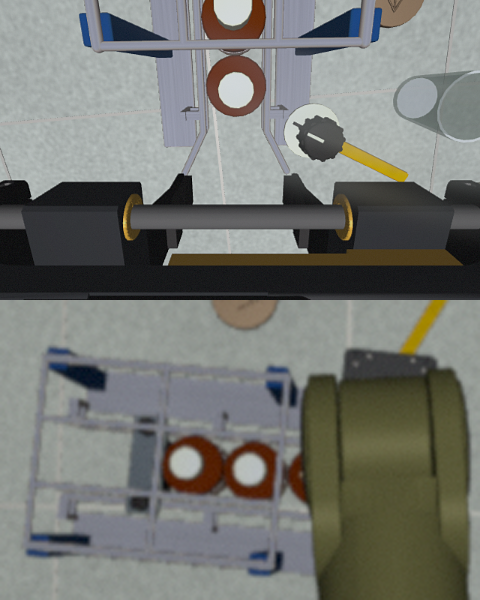

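Run:
```python
from m import *
t=pickle.load(open("pics/top1.png.pkl","rb"));w=pickle.load(open("pics/w5.png.pkl","rb"));T=wT(w)
O=np.array([.527,-.0268]);th=1.4955;ex=np.array([np.cos(th),np.sin(th)])
rx=lambda p:(np.round((p[:2]-O)@ex*1000,1),np.round(p[:2],4))
q=lambda X,Y,z:px2w(t,170+X/2.3077,140+(Y-300)/2.3077,z)
print("cap1",rx(q(185,462,.13)),"cap2",rx(q(249,468,.13)),"saddle front?",rx(q(157,465,.062)),"front0",rx(f(176,265,.062)),rx(f(176,265,.03)),rx(f(168,265,.062)))
print("cap3",rx(px2w(w,315,120,.13,T)),"cap2",rx(px2w(w,314,14,.13,T)))
d0=cv2.imread("pics/top0.png")[185:237,228:262];d1=cv2.imread("pics/top1.png")[185:237,228:262]
cv2.imwrite("pics/c6.png",cv2.resize(np.hstack([d0,d1]),None,fx=10,fy=10,interpolation=cv2.INTER_CUBIC))
for u,v in((363/2.5,0),):pass
# knob from wrist
print("knob",rx(px2w(w,(318)*4/3,138*4/3,.099,T)),px2w(w,424,184,.099,T))
```

```text
cap1 (np.float64(176.0), array([0.5405, 0.1486])) cap2 (np.float64(115.9), array([0.5359, 0.0888])) saddle front? (np.float64(213.8), array([0.5409, 0.1866])) front0 (np.float64(197.1), array([0.5423, 0.1697])) (np.float64(202.4), array([0.544 , 0.1749])) (np.float64(204.4), array([0.5422, 0.1771]))
cap3 (np.float64(58.5), array([0.5319, 0.0315])) cap2 (np.float64(116.5), array([0.5361, 0.0893]))
knob (np.float64(10.4), array([ 0.6068, -0.0224])) [ 0.60675369 -0.02239452  0.099     ]
```

View pics/c6.png

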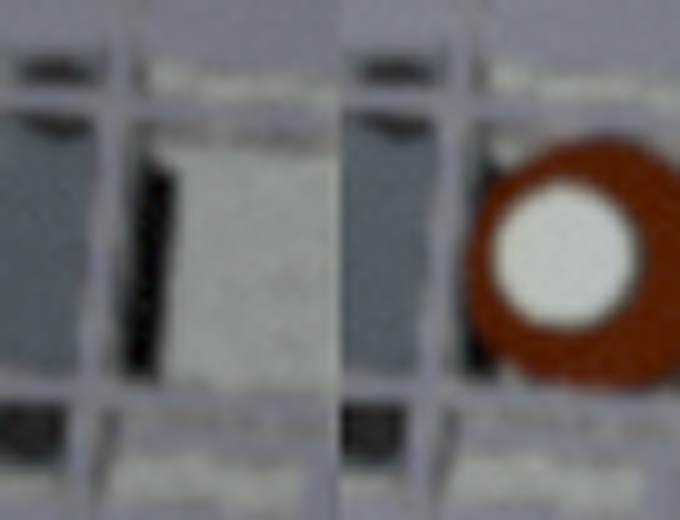

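Run:
```python
from m import *
w=pickle.load(open("pics/w5.png.pkl","rb"));T=wT(w);w["T"]=T
for p in([.6123,-.0335,.099],[.6147,-.0334,.099],[.607,-.0224,.099],[.6123,-.0335,.054]):print(p,np.round(w2px(w,p),1))
g=w["pixels"].astype(int)
m=((g.max(2)<75)).astype(np.uint8);m[:100]=0;m[240:]=0;m[:,:385]=0;m[:,500:]=0
n,l,st,c=cv2.connectedComponentsWithStats(m);print([(st[i].tolist(),c[i].round(1)) for i in range(1,n) if st[i][4]>50])
wh=((g.min(2)>190)).astype(np.uint8);wh[:100]=0;wh[240:]=0;wh[:,:370]=0;wh[:,500:]=0
n,l,st,c=cv2.connectedComponentsWithStats(wh);print("white",[(st[i].tolist(),c[i].round(1)) for i in range(1,n) if st[i][4]>20])
r=((g[...,0]>150)&(g[...,1]<80)).astype(np.uint8);r[240:]=0;print("red",np.argwhere(r).mean(0)[::-1])
y=((g[...,0]>170)&(g[...,1]>120)&(g[...,2]<80)).astype(np.uint8);y[250:]=0
print("bar",cv2.minAreaRect(np.argwhere(y)[:,::-1].astype(np.float32)))
```

```text
[0.6123, -0.0335, 0.099] [431.5 198. ]
[0.6147, -0.0334, 0.099] [434.8 197.6]
[0.607, -0.0224, 0.099] [424.3 184. ]
[0.6123, -0.0335, 0.054] [415.  183.2]
[([395, 174, 60, 42, 1056], array([421.9, 198.2])), ([385, 232, 16, 8, 99], array([392.1, 236.1]))]
white [([379, 139, 74, 72, 1678], array([405.2, 164.9])), ([410, 177, 22, 13, 80], array([420.9, 183.2]))]
red [nan nan]
bar ((498.0816650390625, 216.91722106933594), (95.69281768798828, 15.04900074005127), 26.188114166259766)<stdin>:9: RuntimeWarning: Mean of empty slice.
  ret = um.true_divide(
```

```bash
python3 -m crank '[[[0,28,0,0,-0.5],[5,28,0,0,-0.5],[5,28,0,0,-0.5],[0,0,0,-0.12,-0.5],[0,0,0,-0.12,-0.5],[0,0,0,-0.12,-0.5],[0,0,0,-0.12,-0.5],[0,0,0,-0.12,-0.5],[0,0,0,-0.12,-0.5],[0,0,0,-0.12,-0.5]]]' 30
python3 -m crank '[[[0,0,0,-0.03,-0.5],[0,0,0,0,-0.5],[0,0,0,0,-0.5]]]'
python3 - <<'E'
from m import *
shift([.613,-.032,.073])
w=save("wrist","pics/w7.png");T=wT(w);w["T"]=T
print(np.round(w2px(w,[.6123,-.0335,.099]),0))
E
```

```text
time: 17.4
position: [0.6119, -0.0214, 0.1847]
tool_rot: [-1.223, -2.892, -0.002]
ft_force: [0.3, -0.4, -0.6]
grip_width: 0.749
grip_force: 0.0
time: 17.65
position: [0.612, -0.0222, 0.1848]
tool_rot: [-1.191, -2.906, -0.002]
ft_force: [-1.1, 0.1, 0.3]
grip_width: 0.744
grip_force: 0.0
pos [ 0.612  -0.0222  0.1848] xang 2.3636 shift mm [ -7.7  -6.3 111.8] f [-1.1   0.14  0.26] j [ 0.67  0.38 -0.85  1.58  0.29  1.32  0.57] t 17.65
[307. 210.]
```

View pics/w7.png

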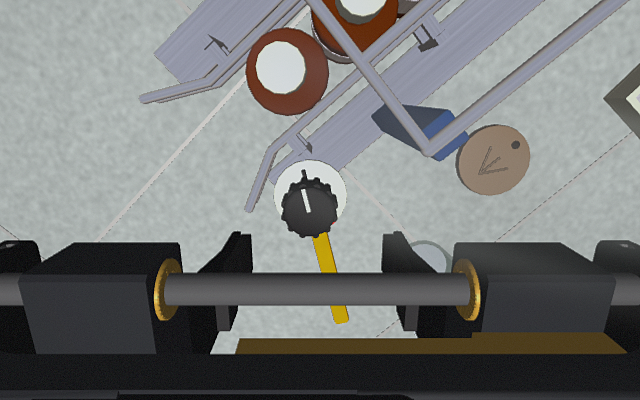

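```bash
python3 -m crank '[[[-8,-8,0,0,-0.5],[0,0,30,0,-0.5],[0,0,35,0,-0.5],[0,0,35,0,-0.5],[0,0,11,0,-0.3],[0,0,0,0,0.6],[0,0,0,0,0.6],[0,0,0,0,0.6],[0,0,0,0,0.6],[0,0,0,0,0.6]]]' 40
python3 -c "
from m import *
shift([.6123,-.0335,.073])"
```

```text
time: 18.53
position: [0.6155, -0.0337, 0.0768]
tool_rot: [1.189, 2.901, 0.007]
ft_force: [5.7, 3.5, -2.9]
grip_width: 0.455
grip_force: 40.0
pos [ 0.6155 -0.0337  0.0768] xang 2.3635 shift mm [ 2.5 -2.1  3.8] f [ 5.71  3.5  -2.89] j [ 0.65  0.48 -0.8   1.69  0.37  1.13  0.53] t 18.5333
```

```bash
python3 -m crank '[[[0,2,0,0,0.6],[0,0,0,0.1,0.6],[0,0,0,0.11,0.6],[0,0,0,0.11,0.6],[0,0,0,0.11,0.6],[0,0,0,0.11,0.6],[0,0,0,0.11,0.6]]]' 40
python3 -m crank '[[[0,0,0,0.11,0.6],[0,0,0,0.11,0.6],[0,0,0,0.11,0.6],[0,0,0,0.11,0.6],[0,0,0,0.11,0.6],[0,0,0,0.11,0.6],[0,0,0,0.03,0.6],[0,0,0,0,0.6]]]'
python3 -c "
from m import *
shift([.6123,-.0335,.073])"
```

```text
time: 19.12
position: [0.6145, -0.0342, 0.0767]
tool_rot: [2.063, 2.366, 0.0]
ft_force: [-2.2, -1.0, 5.2]
grip_width: 0.446
grip_force: 40.0
time: 19.78
position: [0.6133, -0.034, 0.0766]
tool_rot: [2.739, 1.535, -0.002]
ft_force: [-5.1, 0.1, 6.4]
grip_width: 0.449
grip_force: 40.0
pos [ 0.6133 -0.034   0.0766] xang 1.0217 shift mm [-0.1 -1.1  3.6] f [-5.12  0.13  6.36] j [ 0.46  0.41 -0.55  1.69  0.24  1.11 -0.71] t 19.7833
```

Now I release, lift clear, turn back and check the bar by code.

```bash
python3 -m crank '[[[0,-1,0,0,-0.3],[0,0,0,0,-0.4],[0,0,0,0,-0.4],[0,0,-25,0,-0.4],[0,0,-25,0,-0.4],[0,0,0,-0.12,-0.4],[0,0,0,-0.12,-0.4],[0,0,0,-0.12,-0.4],[0,0,0,-0.12,-0.4],[0,0,0,-0.12,-0.4]]]' 40
python3 -m crank '[[[0,0,0,-0.12,-0.4],[0,0,0,-0.12,-0.4],[0,0,0,-0.12,-0.4],[0,0,0,-0.12,-0.4],[0,0,0,-0.12,-0.4],[0,0,0,-0.12,-0.4],[0,0,0,-0.02,-0.4],[0,0,0,0,-0.4]]]' 40
cat > bar.py <<'E'
from m import *
shift([.6135,-.034,.076])
for n in("top","scene"):
    t=save(n,"pics/b.png");g=t["pixels"].astype(int)
    y=((g[...,0]>130)&(g[...,1]>90)&(g[...,2]<60)&(g[...,0]-g[...,1]<70)).astype(np.uint8)
    if n=="top": y[:,:250]=0;y[:,420:]=0;y[:80]=0;y[320:]=0
    else: y[:180]=0;y[290:]=0;y[:,:220]=0;y[:,400:]=0
    P=np.array([px2w(t,u,v,.066)[:2] for v,u in np.argwhere(y)])
    if len(P)<15: print(n,"few",len(P));continue
    r=np.hypot(*(P-[.6135,-.0338]).T);k=(r<.14)&(r>.03)
    vx,vy,x0,y0=cv2.fitLine(P[k].astype(np.float32),cv2.DIST_HUBER,0,.01,.01).ravel()
    c=P[k].mean(0)-[.6135,-.0338];a=np.arctan2(vy,vx); 
    if c@[vx,vy]<0:a+=np.pi
    print(n,k.sum(),"rmax",r[k].max().round(3),"joint line",((a-1.4955-np.pi/2+1)%(2*np.pi)-1).round(3),"from axis",((np.arctan2(c[1],c[0])-1.4955-np.pi/2+1)%(2*np.pi)-1).round(3))
E
python3 bar.py
```

```text
time: 20.62
position: [0.613, -0.0334, 0.1245]
tool_rot: [2.156, 2.285, 0.0]
ft_force: [-0.2, -0.0, 0.4]
grip_width: 0.7
grip_force: 0.0
time: 21.28
position: [0.613, -0.0335, 0.1243]
tool_rot: [1.196, 2.905, 0.001]
ft_force: [0.2, 0.5, 0.1]
grip_width: 0.701
grip_force: 0.0
pos [ 0.613  -0.0335  0.1243] xang 2.3606 shift mm [-0.7  0.  48.3] f [0.19 0.54 0.14] j [ 0.65  0.42 -0.8   1.64  0.32  1.21  0.57] t 21.2833
top 16 rmax 0.12 joint line 0.03 from axis 1.335
scene 100 rmax 0.118 joint line 1.333 from axis 1.401
```

```bash
python3 -m crank '[[[0,0,25,0,-0.4],[0,0,23,0,-0.4],[0,0,0,0,-0.4],[0,0,0,0,0.6],[0,0,0,0,0.6],[0,0,0,0,0.6],[0,0,0,0,0.6],[0,0,0,0,0.6],[0,0,0,0.1,0.6],[0,0,0,0.11,0.6]]]' 40
python3 -m crank '[[[0,0,0,0.11,0.6],[0,0,0,0.11,0.6],[0,0,0,0.11,0.6],[0,0,0,0.11,0.6],[0,0,0,0.11,0.6],[0,0,0,0.11,0.6],[0,0,0,0.11,0.6],[0,0,0,0.11,0.6],[0,0,0,0.11,0.6],[0,0,0,0,0.6]]]'
python3 -m crank '[[[0,0,0,0.11,0.6],[0,0,0,0.05,0.6],[0,0,0,0,0.6]]]'
python3 bar.py
```

```text
time: 22.22
position: [0.6144, -0.0327, 0.0778]
tool_rot: [1.495, 2.76, 0.004]
ft_force: [0.7, 0.9, 1.5]
grip_width: 0.452
grip_force: 40.0
time: 23.05
position: [0.614, -0.0327, 0.0777]
tool_rot: [2.626, 1.721, 0.004]
ft_force: [1.0, 0.9, 3.4]
grip_width: 0.451
grip_force: 40.1
time: 23.3
position: [0.614, -0.0328, 0.0777]
tool_rot: [2.752, 1.512, 0.004]
ft_force: [0.7, 1.2, 5.5]
grip_width: 0.448
grip_force: 40.1
pos [ 0.614  -0.0328  0.0777] xang 1.0048 shift mm [-1.3  0.3  1.7] f [0.72 1.19 5.48] j [ 0.44  0.4  -0.53  1.69  0.22  1.1  -0.72] t 23.3
top few 0
scene 54 rmax 0.118 joint line 0.03 from axis -0.039
```

```bash
python3 -m crank '[[[0,0,0,0,-0.3],[0,0,0,0,-0.4],[0,0,0,0,-0.4],[0,0,0,0,-0.4],[0,0,-30,0,-0.4],[0,0,-40,0,-0.4],[-30,10,-30,0,-0.4],[-40,10,0,0,-0.4],[-40,10,0,0,-0.4],[-40,10,0,0,-0.4]]]' 40
python3 -m crank '[[[-40,10,0,0,-0.4],[0,0,0,0,-0.4],[0,0,0,0,-0.4]]]'
cat >> bar.py <<'E'
t=save("top","pics/t9.png");g=t["pixels"].astype(int)
O=np.array([.527,-.0268]);ex=np.array([np.cos(1.4955),np.sin(1.4955)])
w=(g.min(2)>175).astype(np.uint8);w[:150]=0;w[260:]=0;w[:,:220]=0;w[:,365:]=0
n,l,st,c=cv2.connectedComponentsWithStats(w)
for i in range(1,n):
    if st[i][4]>40: print(st[i],np.round((px2w(t,*c[i],.13)[:2]-O)@ex*1000,1))
r=((g[...,0]>140)&(g[...,1]<70)&(g[...,2]<70)).astype(np.uint8)
q=np.argwhere(r[160:200,310:360]);print("red",len(q),q.mean(0)[::-1]+[310,160] if len(q) else "")
E
python3 bar.py
```

```text
time: 24.23
position: [0.5655, -0.1815, 0.1755]
tool_rot: [2.752, 1.512, 0.0]
ft_force: [0.5, -0.6, -0.8]
grip_width: 0.699
grip_force: 0.0
time: 24.48
position: [0.5511, -0.2233, 0.1742]
tool_rot: [-2.76, -1.501, 0.003]
ft_force: [0.7, -0.1, 0.2]
grip_width: 0.703
grip_force: 0.0
pos [ 0.5511 -0.2233  0.1742] xang 0.9962 shift mm [193.  -50.4  98. ] f [ 0.72 -0.1   0.15] j [ 0.72  0.26 -0.45  1.65  0.12  1.26 -0.33] t 24.4833
top 194 rmax 0.122 joint line -0.015 from axis -0.046
scene 69 rmax 0.118 joint line -0.01 from axis -0.057
[321 169  13  24  84] 21.5
[337 169  11  26  85] -17.9
[245 205  11  11 100] 176.4
[273 208  11  11 102] 116.3
[301 210  12  11 106] 53.9
red 0
```

Run:
```python
from m import *
O=np.array([.527,-.0268]);ex=np.array([np.cos(1.4955),np.sin(1.4955)])
for k in range(2):
    t=save("top","pics/t9.png");g=t["pixels"].astype(float).min(2)
    o=[]
    for u0,v0 in((250,210),(278,213),(306.5,215)):
        a=g[int(v0)-9:int(v0)+10,int(u0)-9:int(u0)+10];wt=np.clip(a-110,0,60);vv,uu=np.mgrid[int(v0)-9:int(v0)+10,int(u0)-9:int(u0)+10]
        wt*=np.hypot(uu-u0,vv-v0)<7.5
        u,v=(wt*uu).sum()/wt.sum(),(wt*vv).sum()/wt.sum();o.append((u.round(2),v.round(2),((px2w(t,u,v,.13)[:2]-O)@ex*1000).round(1)))
    print(o)
```

```text
[(np.float64(249.97), np.float64(210.13), np.float64(176.4)), (np.float64(277.63), np.float64(212.99), np.float64(116.5)), (np.float64(306.68), np.float64(214.89), np.float64(53.8))]
[(np.float64(249.97), np.float64(210.14), np.float64(176.4)), (np.float64(277.64), np.float64(212.98), np.float64(116.4)), (np.float64(306.68), np.float64(214.89), np.float64(53.8))]
```

Bottle 3 sits about 2.5 mm short of bottle 2. It is inside tolerance but not touching, so I grip the cap again and close the gap.

```bash
python3 -m crank '[[[0,0,0,-0.1,-0.4],[0,0,0,-0.1,-0.4],[0,0,0,-0.1,-0.4],[0,0,0,-0.1,-0.4],[0,0,0,-0.1,-0.4],[0,0,0,0,-0.4],[0,0,0,0,-0.4]]]' 30
python3 -c "
from m import *
shift([.5312,.027,.109])"
```

```text
time: 25.32
position: [0.5535, -0.2179, 0.1749]
tool_rot: [-2.296, -2.144, -0.0]
ft_force: [-0.0, -0.3, -0.3]
grip_width: 0.7
grip_force: 0.0
pos [ 0.5535 -0.2179  0.1749] xang 1.5021 shift mm [242.8 -39.   65.9] f [-0.05 -0.25 -0.33] j [ 0.77  0.27 -0.52  1.64  0.14  1.26  0.16] t 25.3167
```

```bash
python3 -m crank '[[[30,-6,-10,0.006,-0.4],[38,-7,0,0,-0.4],[38,-7,0,0,-0.4],[38,-7,0,0,-0.4],[38,-6,0,0,-0.4],[38,-6,0,0,-0.4],[23,0,0,0,-0.4],[0,0,0,0,-0.4],[0,0,0,0,-0.4]]]' 30
python3 -c "
from m import *
shift([.5312,.027,.110])"
```

```text
time: 26.07
position: [0.5319, 0.0282, 0.1852]
tool_rot: [2.299, 2.14, 0.0]
ft_force: [0.7, -1.4, 0.3]
grip_width: 0.702
grip_force: 0.0
pos [0.5319 0.0282 0.1852] xang 1.4995 shift mm [-1.3 -0.7 75.2] f [ 0.67 -1.38  0.31] j [ 0.53  0.14 -0.68  1.77  0.1   1.26 -0.25] t 26.0667
```

```bash
python3 -m crank '[[[-1,-0.7,30,0,-0.4],[0,0,30,0,-0.4],[0,0,13,0,-0.4],[0,0,0,0,0.6],[0,0,0,0,0.6],[0,0,0,0,0.6],[0,0,0,0,0.6],[0,0,0,0,0.6],[0,0,0,0,0.6],[0,0,0,0,0.6]]]' 15
for i in 1 2; do python3 -m crank '[[[1,0,0,0,0.6],[1,0,0,0,0.6]]]' 15 | egrep 'pos|ft|width'; done
```

```text
time: 26.9
position: [0.5321, 0.0251, 0.113]
tool_rot: [2.301, 2.136, 0.002]
ft_force: [0.5, -1.1, 2.6]
grip_width: 0.336
grip_force: 15.0
position: [0.5323, 0.0264, 0.1132]
ft_force: [-0.8, -2.9, 7.7]
grip_width: 0.34
position: [0.5325, 0.028, 0.1134]
ft_force: [-1.3, -2.4, 9.5]
grip_width: 0.341
```

```bash
python3 -m crank '[[[0,0,-0.8,0,0.6],[1,0,0,0,0.6]]]' 15 | egrep 'pos|ft|width'
for i in 1 2; do python3 -m crank '[[[1,0,0,0,0.6],[0,0,0,0,0.6]]]' 15 | egrep 'pos|ft|width'; done
```

```text
position: [0.5324, 0.029, 0.1137]
ft_force: [-0.7, -3.2, 7.2]
grip_width: 0.341
position: [0.5325, 0.0296, 0.1137]
ft_force: [-1.5, -4.4, 6.6]
grip_width: 0.338
position: [0.5325, 0.0298, 0.1138]
ft_force: [-0.2, -5.4, 8.4]
grip_width: 0.338
```

```bash
python3 -m crank '[[[1,0,0,0,0.6],[1,0,0,0,0.6],[0,0,0,0,0.6]]]' 15 | egrep 'pos|ft|width'
python3 -m crank '[[[0,0,0,0,-0.1],[0,0,0,0,-0.3],[0,0,0,0,-0.4],[0,0,0,0,-0.4],[0,0,-20,0,-0.4],[0,0,-35,0,-0.4],[-30,0,-20,0,-0.4],[-40,0,0,0,-0.4],[-40,0,0,0,-0.4],[-40,0,0,0,-0.4]]]'
python3 -m crank '[[[-40,0,0,0,-0.4],[-40,0,0,0,-0.4],[0,0,0,0,-0.4],[0,0,0,0,-0.4],[0,0,0,0,-0.4]]]'
python3 bar.py
```

```text
position: [0.5327, 0.0301, 0.1138]
ft_force: [-0.3, -8.4, 8.1]
grip_width: 0.339
time: 28.82
position: [0.5207, -0.1163, 0.1882]
tool_rot: [2.299, 2.139, 0.001]
ft_force: [1.0, -2.1, -0.6]
grip_width: 0.699
grip_force: 0.0
time: 29.23
position: [0.5149, -0.1942, 0.1872]
tool_rot: [-2.301, -2.137, -0.001]
ft_force: [-0.1, -0.8, 1.2]
grip_width: 0.702
grip_force: 0.0
pos [ 0.5149 -0.1942  0.1872] xang 1.4972 shift mm [166.9  86.6 111.4] f [-0.07 -0.79  1.21] j [ 0.78  0.16 -0.52  1.73  0.08  1.27  0.17] t 29.2333
top 195 rmax 0.122 joint line -0.012 from axis -0.045
scene 69 rmax 0.118 joint line -0.01 from axis -0.057
[321 170   9  23  72] 22.0
[337 171  11  23  73] -18.9
[245 205  11  11  97] 176.4
[272 208  12  11 102] 116.5
[301 209  12  12 102] 53.8
red 0
```

The gap has not changed, so the cap grip must have pivoted in the last push. I push the body from behind instead, with straddling fingers that come down between the bar and the bottle.

```bash
python3 -c "
from m import *
shift([.5296,-.0079,.066])"
python3 -m crank '[[[30,0,0,0,-0.15],[38,0,0,0,-0.15],[38,0,0,0,-0.15],[38,0,0,0,-0.15],[28,0,0,0,-0.15],[14,0,0,0,-0.15],[0,0,0,0,-0.15],[0,0,0,0,-0.15]]]' 15
python3 -c "
from m import *
shift([.5296,-.0079,.066])"
```

```text
pos [ 0.5153 -0.1932  0.1877] xang 1.5 shift mm [185.8   1.1 121.7] f [-0.53  0.02  0.31] j [ 0.78  0.16 -0.52  1.73  0.08  1.27  0.17] t 29.3833
time: 30.05
position: [0.5285, -0.0083, 0.1879]
tool_rot: [2.297, 2.142, -0.001]
ft_force: [0.1, -0.4, 0.1]
grip_width: 0.573
grip_force: 0.0
pos [ 0.5285 -0.0083  0.1879] xang 1.5008 shift mm [  0.6   1.  121.9] f [ 0.14 -0.37  0.06] j [ 0.58  0.13 -0.66  1.78  0.08  1.26 -0.17] t 30.05
```

```bash
python3 -m crank '[[[0,1,30,0,-0.15],[0,0,35,0,-0.15],[0,0,35,0,-0.15],[0,0,15,0,-0.15],[0,0,5,0,-0.15],[0,0,0,0,-0.15],[0,0,0,0,-0.15]]]' 15 | egrep 'pos|ft'
python3 -m crank '[[[3,0,0,0,-0.15],[3,0,0,0,-0.15],[0,0,0,0,-0.15]]]' | egrep 'pos|ft'
python3 -m crank '[[[1.5,0,0,0,-0.15],[0,0,0,0,-0.15]]]' | egrep 'pos|ft'
```

```text
position: [0.5297, -0.0115, 0.0678]
ft_force: [0.3, -0.8, -0.4]
position: [0.5304, -0.0033, 0.068]
ft_force: [0.1, -0.6, 0.4]
position: [0.5303, -0.0021, 0.0678]
ft_force: [-0.5, -0.4, 0.1]
```

```bash
for i in 1 2 3 4 5; do python3 -m crank '[[[1,0,0,0,-0.15],[0,0,0,0,-0.15]]]' | egrep 'pos|ft'|tr '\n' ' ';echo; done
```

```text
position: [0.5302, -0.0012, 0.0677] ft_force: [0.1, 0.2, -0.8] 
position: [0.5303, -0.0002, 0.0677] ft_force: [0.8, 0.6, -0.4] 
position: [0.5305, 0.0007, 0.0677] ft_force: [-0.0, -0.4, -0.3] 
position: [0.5306, 0.0014, 0.0678] ft_force: [0.5, -0.4, 0.4] 
position: [0.5307, 0.0024, 0.0679] ft_force: [-0.3, -1.0, 1.7]
```

```bash
for i in 1 2 3 4 5; do python3 -m crank '[[[1,0,0,0,-0.15],[0,0,0,0,-0.15]]]' | egrep 'pos|ft'|tr '\n' ' ';echo; done
```

```text
position: [0.5308, 0.0034, 0.068] ft_force: [-0.4, -2.0, 2.8] 
position: [0.5309, 0.0039, 0.0679] ft_force: [-0.5, -3.6, 3.0] 
position: [0.5302, 0.0044, 0.0672] ft_force: [-1.0, -4.9, -0.1] 
position: [0.53, 0.0045, 0.0669] ft_force: [-0.0, -6.7, -0.8] 
position: [0.53, 0.0046, 0.0668] ft_force: [-1.1, -8.1, -0.9]
```

```bash
python3 -m crank '[[[1,0,0,0,-0.15],[0,0,0,0,-0.15]]]' | egrep 'pos|ft'
python3 -m crank '[[[-4,0,0,0,-0.15],[-8,0,0,0,-0.15],[0,0,-5,0,-0.15],[0,0,-25,0,-0.15],[0,0,-35,0,-0.15],[0,0,-35,0,-0.15],[-30,0,-15,0,-0.15],[-40,0,0,0,-0.15],[-40,0,0,0,-0.15],[-40,0,0,0,-0.15]]]'
python3 -m crank '[[[-40,0,0,0,-0.15],[0,0,0,0,-0.15],[0,0,0,0,-0.15],[0,0,0,0,-0.15]]]'
python3 bar.py
```

```text
position: [0.53, 0.0047, 0.0668]
ft_force: [-0.5, -9.8, 0.7]
time: 33.72
position: [0.5195, -0.1533, 0.1839]
tool_rot: [2.299, 2.139, 0.003]
ft_force: [0.0, 0.1, -0.4]
grip_width: 0.574
grip_force: 0.0
time: 34.05
position: [0.5165, -0.1916, 0.1828]
tool_rot: [-2.301, -2.138, -0.002]
ft_force: [0.2, 1.0, 0.0]
grip_width: 0.578
grip_force: 0.0
pos [ 0.5165 -0.1916  0.1828] xang 1.4973 shift mm [164.1  85.2 107.1] f [0.16 1.04 0.04] j [ 0.78  0.17 -0.52  1.74  0.09  1.26  0.16] t 34.05
top 197 rmax 0.122 joint line -0.02 from axis -0.048
scene 69 rmax 0.118 joint line -0.01 from axis -0.057
[321 170   9  23  69] 22.2
[337 171  11  24  71] -18.7
[245 205  11  11  97] 176.4
[273 208  11  11  99] 116.2
[300 210  12  11 100] 56.5
red 0
```

Spacing is now 60.2 and 59.7 mm, so the row is closed up against the pad. The latch reads about -0.02 rad. I hand in.

```bash
python3 -c "
from bench import job
print(job.close_job())"
```

```text
the job is handed in; nothing more can be done
None
```

The three amber bottles stand upright in the rack, about 60 mm centre to centre and closed up against the backstop, the latch reads within about 0.05 rad of its mark, and the job was handed in at about 34 s; no verdict came back.

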